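# Release the ratchet stop on the balcony tray and push it home

## Task

Make room on the pulled-out tray of the white shelf: press down the spring-loaded release pad of the ratchet stop and, with it kept down, push the sliding jaw back along its toothed bar until it is fully home against the end block. Then let the pad spring up again so that the jaw is locked there, and leave the bottle, the peg basket and the jar where they stand.

Things in the scene. Friction and masses are not known exactly. Their poses are not given: they have to be found in the camera images.
- release_top (a point): Centre of the upper face of the release pad, a level ribbed black plate 56 mm (across the bar) x 46 mm (along it), carried on the sliding jaw. At rest its upper face is 75 mm above the tray floor. Axes: y along the bar in the direction in which the jaw must be pushed (towards the home block), x across the bar, z up. The jaw's push face is 27 mm from this point along +y.
- jaw_face (a point): Point on the centre line of the push face of the grey upright jaw plate (90 mm across the bar, 12 mm thick, from 12 to 105 mm above the tray floor, 30 mm above the resting pad). The point is 90 mm above the tray floor; axes as release_top: the face looks to -y, over the pad. Fingertips pressing the pad and moving to +y meet this face and push the jaw with it.
- home_block (a point): Middle of the upper edge, on the jaw's side, of the grey end block at the home end of the bar (50 x 30 x 56 mm tall); 56 mm above the tray floor, axes as release_top. A low brace 33 mm long on the back of the jaw plate meets this block when the jaw is home (jaw_face is then 45 mm short of it).
- jaw (a joint): Position of the jaw along the bar in m: it starts between 0 and 0.09 and is home, against the end block, at 0.18. It slides with about 2 N of friction, but only while the release pad is down; otherwise the ratchet teeth hold it both ways (up to 9 mm of play).
- release (a joint): Depth of the release pad in m: 0 up (locked), 0.012 fully down. It moves straight down against a spring, about 2 N at the start and 6 N fully down, and springs back when let go. The ratchet is free from about 0.005 down. With the jaw home it springs fully up again.
- unit: White plastic shelf unit, fixed. Origin on the work surface under the middle of the pulled-out tray; x points from the robot's side into the shelf. The tray is 340 x 540 mm, its floor 30 mm above the work surface, its rim 20 mm high over the floor on three sides. Behind it (from 170 mm along +x) the housing, 600 mm wide and 144 mm tall.
- bottle: Green twist-cap bottle, 60 mm across, 135 mm tall, standing loose on the tray, beyond the bar as seen from the robot. Origin at its foot. Not to be disturbed.
- basket: Open grey basket of wooden pegs, 85 x 110 mm, 60 mm tall, loose on the tray, beyond the bar. Origin under its middle. Not to be disturbed.
- jar: Small glass jar with steel lid, 64 mm across, 80 mm tall, loose on the tray, beyond the bar. Origin at its foot. Not to be disturbed.
- stop: The fixed base of the ratchet stop: an aluminium bar 24 mm wide, its top 42 mm above the tray floor, small teeth along one edge every 10 mm, between two grey end blocks 340 mm apart inside. Origin on the tray floor under the bar's middle; y along the bar towards the home block, x across, z up.

How it is judged:
By the outcome, as a careful person would: the job done as asked, in the order asked, and still so for the second after the job is handed in, with the robot touching nothing.
It also fails if it takes over 32 s, if anything falls off the work surface, if the arm or the gripper's body presses on something with over 40 N, if the wrist force passes 120 N, or if a joint passes its speed limit or range.

## Robot

A 7-joint arm with a two-finger parallel gripper is mounted at the origin on the work surface. World frame = base frame: x ahead of the robot, y to its left, z up, the work surface at z = 0. Lengths are in m, angles in rad, forces in N, time in s.
With the tool pointing down it reaches from about 0.4 to 0.75 m from the base axis. Payload 19.5 kg.
Tool frame: the origin (TCP) lies midway between the tips of the shut fingers; the grasp point (between the pads) lies 19 mm behind it; z points along the fingers, y is the line along which they close (so a half turn about z gives the same grasp; the last joint's range is limited). The gripper opens to 85 mm and grips with 20 to 120 N. Pads are 22 mm wide; open, the fingers measure 114 mm over their backs; the gripper's body (76 mm by 85 mm) begins 54 mm behind the grasp point. The pads swing forward as they close: fully open they stand 13 mm farther back than shut.
Start: joints at [-1.323, 0.707, -0.028, 1.485, 0.022, 0.951, -0.075], TCP at [0.164, 0.551, 0.231] pointing down, gripper open.
Joint ranges: [-2.71, 2.71], [-0.32, 2.16], [-1.57, 1.52], [0, 2.45], [-1.46, 4.6], [0, 2.02], [-2.83, 2.83]. Speed limits (rad/s): [1.89, 1.89, 2.57, 2.57, 3.01, 3.01, 3.01].

## Interface

Orientations are given as a rotation vector (axis times angle).
In Python, from station import ctrl, jaws, planner, monitor, imaging, sign_off gives the robot as it stands. Calls block until the motion is done:
- ctrl.goto(position, orientation): joint-space move of the TCP to a pose.
- ctrl.movel(position, rotation=None, v=0.15): straight line of the TCP; rotation=None keeps the orientation; v is the mean speed in m/s.
- ctrl.move_joints(angles): joint-space move.
- jaws.set_gripper(opening): finger opening in m; the grip force is fixed at half the most; returns when the fingers have stopped.
- ctrl.dwell(seconds).
- planner.ik(position, orientation): joint angles nearest the present ones, or None.
- monitor.read_state(): the state.
- imaging.capture(name): name is "side" or "top" or "wrist"; returns a dict with "color" (480x640x3 uint8, red, green, blue), "mtx" (3x3 intrinsics, pixels), "extrinsics" (4x4, takes a point from camera to world coordinates); the wrist camera has in their place "mount" (4x4, takes a point from camera to tool coordinates, whose origin is the TCP and whose axes are the flange's). Camera axes: x right, y down, z forward; pixel columns grow to the right and rows downward; lengths in m; the calibration is good to about 2 mm. The wrist camera is an equidistant fisheye: a pixel r from the principal point sees the ray r / f radians off the axis. A picture is of the moment at which its call begins: read the wrist's pose just before it. There is no depth.
A pose or a line that the arm cannot do raises ctrl.IKError and nothing moves.
- sign_off(): hands the job in; it is judged then, once.
The state is a dict: "time_s": time; "joint_positions": joint angles; "joint_velocities": joint speeds; "tau": joint torques, N m; "position": TCP position; "ee_rot": TCP orientation; "ft_force": force on the tool from outside, world axes, zero at the start; "ft_torque": the same for the moment, N m; "gripper_width": finger opening in m; "grasp_force": force on a finger pad.
Only numpy, scipy, OpenCV 4.12 (cv2) and the standard library are available. Lean on these libraries where they do the work, as an engineer would, in place of code of your own. Each camera call takes 0.05 s, during which the arm holds its last target. There are 200 camera calls.

## Working session

There is one attempt and no reset: what is moved stays moved. The work goes in short steps, each a Python script; the robot and the scene stay as the last script left them, time stands still between calls to the robot, and variables do not carry over. Pictures are saved under pics/ and viewed, at most 10 in all, crops included, and the job is handed in when it is done.

```bash
ls; mkdir -p pics; python3 - <<'E'
from station import imaging, monitor
import cv2, pickle, numpy as np
d={}
for n in ("side","top"):
    c=imaging.capture(n); d[n]=c; cv2.imwrite(f"pics/{n}0.png",c["color"][:,:,::-1]); print(n,c["mtx"].round(1).tolist(),c["extrinsics"].round(3).tolist())
pickle.dump(d,open("cap0.pkl","wb"))
s=monitor.read_state();print(s["time_s"],s["position"],s["ee_rot"],s["ft_force"])
E
```

```text
pics
side [[443.9, 0.0, 328.5], [0.0, 443.9, 233.0], [0.0, 0.0, 1.0]] [[-0.955, -0.2, 0.221, 0.463], [-0.298, 0.617, -0.728, 0.512], [0.009, -0.761, -0.649, 0.537], [0.0, 0.0, 0.0, 1.0]]
top [[499.7, 0.0, 321.8], [0.0, 499.7, 239.3], [0.0, 0.0, 1.0]] [[-0.017, -0.989, 0.15, 0.481], [-1.0, 0.016, -0.008, 0.048], [0.005, -0.15, -0.989, 0.932], [0.0, 0.0, 0.0, 1.0]]
0.1 [0.16422829 0.5507833  0.23088504] [-4.53571035e-01 -3.10854739e+00  1.57894759e-03] [-0.05725358 -0.42385358 -0.72183284]
```

View pics/top0.png

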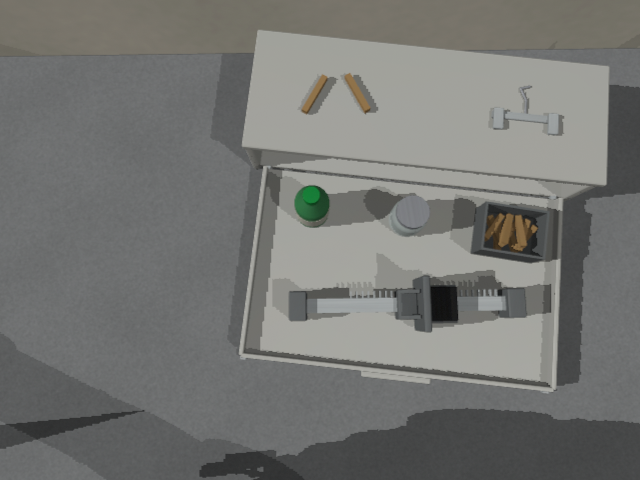

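View pics/side0.png

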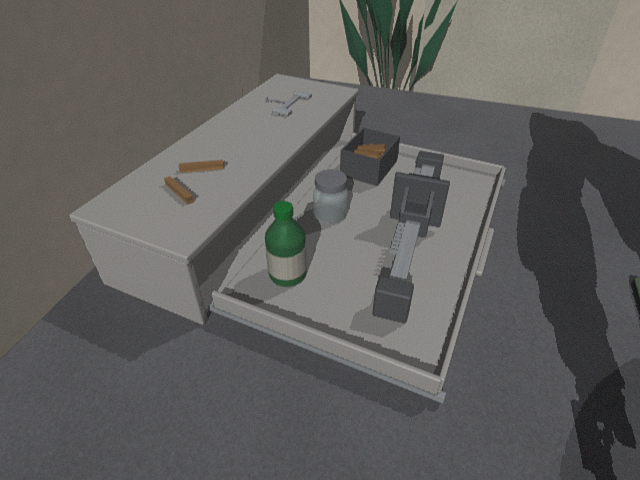

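The top view shows the home block on the left at (298,305), the jaw plate at (424,304), the black pad at (444,304) and the far block at (515,302). Bottle, jar and basket stand beyond the bar, at (312,205), (410,213) and (512,232). I'll measure next.

```bash
cat > h.py <<'E'
import numpy as np, cv2, pickle
def ray(c,uv,z):
    K,E=c["mtx"],c["extrinsics"]; d=E[:3,:3]@np.linalg.solve(K,[uv[0],uv[1],1.]); o=E[:3,3]
    return o+d*(z-o[2])/d[2]
E
python3 - <<'E'
from h import *
c=pickle.load(open("cap0.pkl","rb"))["top"]; im=c["color"]; g=im.max(2)
m=np.zeros_like(g); m[280:330,425:475]=(g[280:330,425:475]<32)*255
cs,_=cv2.findContours(m,0,2); k=max(cs,key=cv2.contourArea); b=cv2.boxPoints(cv2.minAreaRect(k))
print("pad",cv2.contourArea(k)); [print(p.round(1),ray(c,p,.105).round(4)) for p in b]
# end blocks
for n,(x0,x1) in dict(home=(280,312),far=(495,535)).items():
    m=np.zeros_like(g); m[280:335,x0:x1]=(g[280:335,x0:x1]<100)*255
    cs,_=cv2.findContours(m,0,2); k=max(cs,key=cv2.contourArea); r=cv2.minAreaRect(k); print(n,r,[ray(c,p,.086).round(4).tolist() for p in cv2.boxPoints(r)])
cv2.imwrite("pics/crop.png",cv2.convertScaleAbs(cv2.resize(im[265:345,275:545,::-1],None,fx=2.9,fy=2.9,interpolation=0),alpha=1.6))
print(g[304,418:470].tolist())
E
```

```text
pad 799.0
[430.5 287. ] [ 0.5232 -0.1364  0.105 ]
[455.7 285.9] [ 0.5244 -0.1783  0.105 ]
[457.3 319.7] [ 0.4692 -0.1777  0.105 ]
[432.  320.9] [ 0.4681 -0.1362  0.105 ]
home ((300.5, 305.0), (28.0, 21.0), 90.0) [[0.5216, 0.0965, 0.086], [0.521, 0.0611, 0.086], [0.4744, 0.0618, 0.086], [0.475, 0.0969, 0.086]]
far ((510.5, 298.5), (31.0, 37.0), 0.0) [[0.4723, -0.2464, 0.086], [0.5342, -0.2507, 0.086], [0.5333, -0.3033, 0.086], [0.4714, -0.2984, 0.086]]
[76, 80, 80, 81, 81, 83, 99, 103, 100, 97, 94, 90, 73, 40, 21, 20, 17, 18, 19, 19, 20, 19, 18, 17, 21, 20, 19, 18, 19, 19, 18, 19, 21, 25, 28, 29, 28, 27, 27, 70, 102, 111, 111, 110, 110, 110, 110, 110, 110, 110, 110, 110]
```

View pics/crop.png

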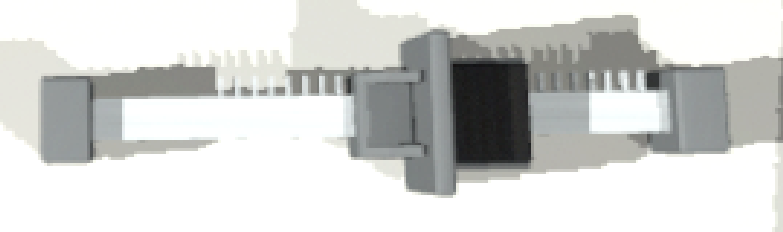

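```bash
cat >> h.py <<'E'
from scipy.spatial.transform import Rotation as Ro
c=pickle.load(open("cap0.pkl","rb"))["top"]
px=lambda u,v:(275+u/2.9-.5,265+v/2.9-.5)
H=ray(c,px(66,118.5),.086); F=ray(c,px(697,110),.086)
ay=(H-F)/np.linalg.norm(H-F); ax=np.cross(ay,[0,0,1.])
pad=ray(c,(444,303.4),.105); pad=pad+ay*(-.1780+.023-pad[1])/ay[1]
he=ray(c,px(92,118.5),.086)
def rot(s): 
    y=s*ax; z=np.array([0,0,-1.]); return Ro.from_matrix(np.c_[np.cross(y,z),y,z]).as_rotvec()
E
python3 - <<'E'
from h import *
from station import planner
print(H,F,np.linalg.norm(H-F),ay,"pad",pad,"he",he, "bar x at pad",F+ay*((pad-F)@ay))
print("travel",(he-pad)@ay-.027-.045)
for s in (1,-1):
    for k in (0,.15):
        q=planner.ik(pad+ay*(.009+k)+[0,0,-.01],rot(s)); print(s,k,None if q is None else np.round(q,2))
E
```

```text
[0.49740566 0.08453277 0.086     ] [ 0.49594948 -0.2815454   0.086     ] 0.3660810627022193 [0.00397776 0.99999209 0.        ] pad [ 0.49605538 -0.155       0.105     ] he [0.49714492 0.06949595 0.086     ] bar x at pad [ 0.49645284 -0.15500158  0.086     ]
travel 0.1524985048452983
1 0 [ 0.22  0.83  0.    1.84 -0.    0.47  0.22]
1 0.15 [-0.12  0.82  0.08  1.91 -0.15  0.41  0.07]
-1 0 [ 0.56  0.9  -0.64  1.83  0.82  0.7   2.58]
-1 0.15 [ 0.28  0.89 -0.65  1.9   0.87  0.66  2.21]
```

```bash
python3 - <<'E'
from h import *
from station import ctrl,jaws,monitor,imaging
def st(t):
    s=monitor.read_state(); print(t,round(s["time_s"],2),s["position"].round(4),s["ft_force"].round(1)); return s
jaws.set_gripper(0.0)
P=pad+ay*.008; R=rot(1)
ctrl.goto(P+[0,0,.09],R); st("above")
ctrl.movel(P+[0,0,.012],v=.12); st("near")
for dz in (.002,-.004,-.009):
    ctrl.movel(P+[0,0,dz],v=.04); st(dz)
for n in ("side","top"): 
    c1=imaging.capture(n); cv2.imwrite(f"pics/{n}1.png",c1["color"][:,:,::-1])
a=cv2.imread("pics/side1.png")[120:300,300:500]; b=cv2.imread("pics/top1.png")[220:400,350:550]
cv2.imwrite("pics/press.png",cv2.convertScaleAbs(cv2.resize(np.hstack([a,b]),None,fx=2,fy=2),alpha=1.5))
E
```

```text
above 3.59 [ 0.4964 -0.1463  0.195 ] [-0.5  0.2 -0.4]
near 4.39 [ 0.4963 -0.147   0.1175] [0.7 0.2 0.2]
0.002 4.79 [ 0.496  -0.147   0.1069] [0.3 0.7 0.7]
-0.004 5.09 [ 0.4963 -0.1471  0.1009] [ 1.2 -0.4  3. ]
-0.009 5.37 [ 0.4963 -0.1471  0.0961] [ 2.1 -0.7  4.2]
```

View pics/press.png

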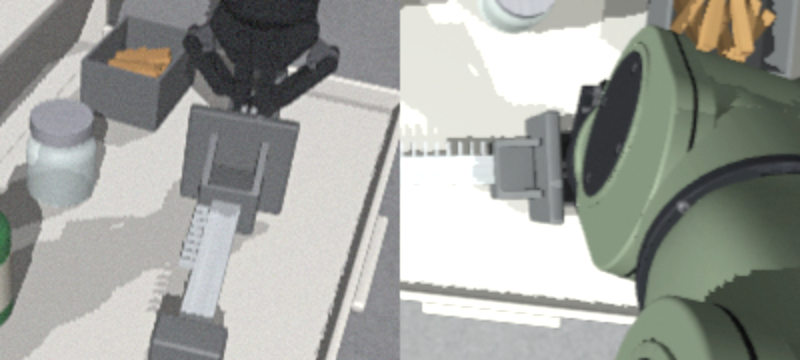

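The fingers press the pad just behind the jaw plate. The 4.2 N matches a depth of about 9 mm, so I'll push until the force rises.

```bash
python3 - <<'E'
from h import *
from station import ctrl,jaws,monitor,imaging
def st(t):
    s=monitor.read_state(); print(t,round(s["time_s"],2),s["position"].round(4),s["ft_force"].round(1)); return s
P=pad+ay*.008+[0,0,-.0095]
ctrl.movel(P+ay*.03,v=.05); st(.03)
ctrl.movel(P+ay*.145,v=.06); st(.145)
for k in np.arange(.148,.175,.002):
    ctrl.movel(P+ay*k,v=.03); s=st(round(k,3))
    if s["ft_force"][1]<-12: break
c1=imaging.capture("side"); cv2.imwrite("pics/side2.png",c1["color"][:,:,::-1])
cv2.imwrite("pics/home.png",cv2.convertScaleAbs(cv2.resize(cv2.imread("pics/side2.png")[150:350,260:500],None,fx=3,fy=3),alpha=1.5))
E
```

```text
0.03 6.22 [ 0.4962 -0.1167  0.0955] [2.1 2.1 4.5]
0.145 8.28 [ 0.4966 -0.002   0.0955] [-0.1  0.1  4.1]
0.148 8.53 [0.4966 0.0013 0.0955] [0.2 1.3 5.1]
0.15 8.78 [0.4966 0.0032 0.0955] [-1.1  1.6  3.7]
0.152 9.03 [0.4967 0.0052 0.0955] [-0.9 -0.   4. ]
0.154 9.28 [0.4967 0.0071 0.0955] [-0.9 -0.7  4.7]
0.156 9.53 [0.4967 0.0091 0.0955] [ 0.  -0.6  5.6]
0.158 9.78 [0.4967 0.0111 0.0955] [ 0.1 -0.7  4.5]
0.16 10.03 [0.4967 0.0132 0.0955] [-0.3 -0.6  5. ]
0.162 10.28 [0.4967 0.0137 0.0955] [ -0.3 -11.1   4.4]
0.164 10.53 [0.4968 0.0145 0.0957] [ -0.8 -20.3  11. ]
```

View pics/home.png

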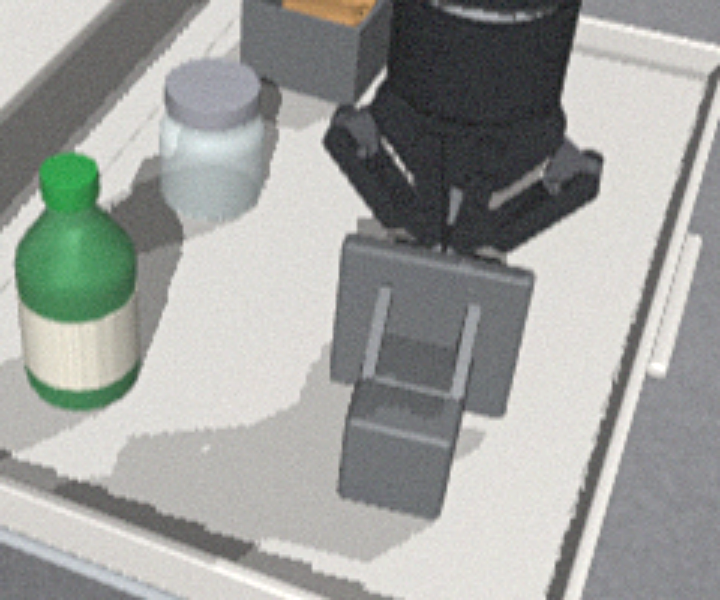

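The brace meets the block: it stopped at y≈0.0137, where predicted, and the force rose to 20 N. I'll ease the push and lift straight up so the pad locks.

```bash
python3 - <<'E'
from h import *
from station import ctrl,jaws,monitor,imaging
def st(t):
    s=monitor.read_state(); print(t,round(s["time_s"],2),s["position"].round(4),s["ft_force"].round(1)); return s
P=pad+ay*(.008+.1618)+[0,0,-.0095]
ctrl.movel(P,v=.03); st("ease")
for dz in (.003,.006,.0095,.013): ctrl.movel(P+[0,0,dz],v=.02); st(dz)
ctrl.movel(P-ay*.004+[0,0,.018],v=.04); st("off")
ctrl.movel(P-ay*.004+[0,0,.12],v=.12)
ctrl.movel(P-ay*.18+[0,0,.14],v=.2); ctrl.dwell(.3); st("clear")
d={}
for n in ("side","top"): d[n]=imaging.capture(n)
pickle.dump(d,open("cap3.pkl","wb"))
a=d["side"]["color"][150:350,250:450,::-1]; b=d["top"]["color"][180:380,240:440,::-1]
cv2.imwrite("pics/fin.png",cv2.convertScaleAbs(cv2.resize(np.hstack([a,b]),None,fx=2,fy=2),alpha=1.5))
E
```

```text
ease 10.83 [0.4969 0.0144 0.0959] [-1.9 -6.5 14.2]
0.003 11.13 [0.4967 0.0143 0.0986] [ 0.4 -5.3  6.3]
0.006 11.43 [0.4968 0.0144 0.1016] [-0.  -5.4  6.7]
0.0095 11.76 [0.4967 0.0144 0.1051] [ 0.5 -6.   6.2]
0.013 12.08 [0.4965 0.0144 0.1084] [-1.7 -6.   4.1]
off 12.39 [0.4968 0.0109 0.1136] [0.6 0.2 0.4]
clear 14.72 [ 0.4961 -0.1647  0.2355] [ 0.8 -0.2 -1. ]
```

View pics/fin.png

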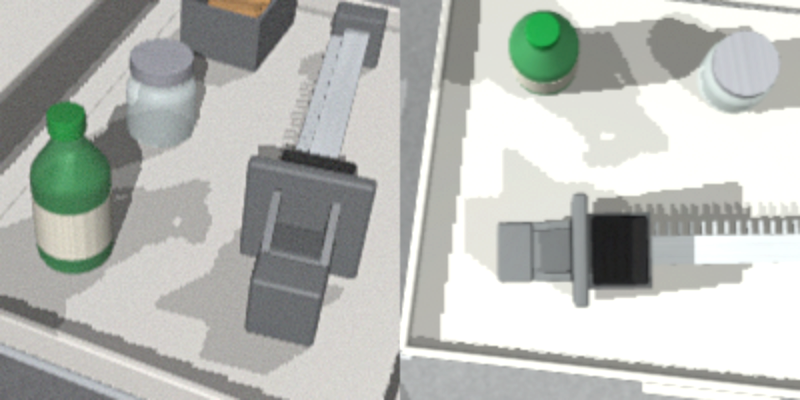

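The jaw stands against the home block with the brace touching it, and the bottle and jar have not moved. I'll check that the pad is up by comparing its far edge in the side view, crop (283,152)–(356,163), with where it should project.

```bash
python3 - <<'E'
from h import *
s=pickle.load(open("cap3.pkl","rb"))["side"]; E=np.linalg.inv(s["extrinsics"])
h0=np.array([.497,.0255,0])  # jaw face
def pr(p): q=s["mtx"]@(E[:3,:3]@p+E[:3,3]); return (q[:2]/q[2]).round(1)
for z in (.105,.100,.093): print(z,[pr(h0-ay*.05+ax*k+[0,0,z]) for k in (.028,-.028)])
print("plate top",[pr(h0+ax*k+[0,0,.135]) for k in (.045,-.045)])
for u in (405,410,415): print(u,s["color"][218:240,u].max(1).tolist())
E
```

```text
0.105 [array([391.6, 223.7]), array([428., 231.])]
0.1 [array([391.3, 226.2]), array([427.5, 233.5])]
0.093 [array([390.8, 229.7]), array([426.8, 237. ])]
plate top [array([375. , 226.1]), array([438.7, 239.1])]
405 [131, 133, 130, 133, 126, 129, 139, 140, 119, 62, 39, 39, 43, 38, 39, 58, 83, 81, 86, 97, 96, 80]
410 [138, 137, 137, 137, 141, 137, 137, 143, 143, 117, 61, 34, 37, 35, 38, 33, 63, 77, 77, 79, 95, 97]
415 [138, 138, 135, 137, 139, 139, 136, 135, 135, 142, 115, 58, 39, 38, 40, 32, 32, 63, 78, 79, 81, 91]
```

```bash
python3 -c "
from station import sign_off; print(sign_off())"
```

```text
the job is handed in; nothing more can be done
None
```

The job is handed in at about 15 s: the jaw is home against the end block, the pad is fully up so the jaw is locked, and the bottle and jar stand where they were; the basket was not checked closely but nothing went near it.

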